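# Hang the rinse basket in the cleaner's bayonet collar and lock it

### The arm

A 6-joint arm with a two-finger parallel gripper is mounted at the origin on the work surface. World frame = base frame: x ahead of the robot, y to its left, z up, the work surface at z = 0. Lengths are in m, angles in degrees, forces in N, time in s.
With the tool pointing down it reaches from about 0.4 to 0.825 m from the base axis. Payload 7 kg.
Tool frame: the origin (TCP) lies on the centre line of the jaws, within the pads' length; the fingertips stand 11 mm ahead of it and the grasp point (between the pads) lies 8 mm behind it; z points along the fingers, y is the direction in which the jaws open and shut (so a half turn about z gives the same grasp; the last joint's range is limited). The gripper opens to 88 mm and grips with 3 to 60 N. Pads are 19 mm wide; open, the fingers measure 130 mm over their backs; the gripper's body (78 mm by 193 mm) begins 47 mm behind the grasp point.
Start: joints at [-53.738, 20.546, 0.682, 0, -70.136, -16.507], TCP at [0.228, -0.635, 0.238] pointing down, gripper open.
Joint ranges: [-176.03, 176.03], [-82.01, 121.73], [-58.28, 71.71], [-173.87, 95.51], [-174.79, -0.11], [-173.66, 173.66]. Speed limits (degrees/s): [136.94, 136.94, 172.46, 180, 180, 180].

### API

Orientations are given as [roll, pitch, yaw] about the fixed x, y, z axes, in that order (R = Rz(yaw) Ry(pitch) Rx(roll)).
In Python, from plant import ctrl, cams, order gives the robot as it stands.
- The arm moves only by the tool jog_arm, never from a script. Its argument "motion" is a list of rows, each an object with "offset": the shift along the tool's x, y, z in mm, a list of three; "roll": the turn about the tool's z in rad; "hand": the finger opening in mm, from 0 to 87.6. A call has 1 to 20 rows; each row is the pose to reach, as a shift and turn from the pose commanded when the call began, along the tool's axes at that moment; what a row does not reach only later rows make up. A row lasts 1/12 s, in which the tool goes at most 41.7 mm and 7.16 degrees, less where a joint would pass 70% of its speed; a pose out of reach is approached as far as the arm can. A call with a gripper value outside its range is refused whole. The fingers move at their own pace and stop on an object; the grip force is fixed at half the most. Time passes only in rows, so rows that repeat a pose let the fingers close. It gives the time, the measured TCP pose, the force and the opening at its end, in the units of the state.
- ctrl.get_obs(): the state, without advancing time (a new reading comes with each control period).
- cams.snapshot(name): name is "scene" or "top" or "wrist"; returns a dict with "img" (384x512x3 uint8, red, green, blue), "K" (3x3 intrinsics, pixels), "cam_to_world" (4x4, takes a point from camera to world coordinates); the wrist camera has in their place "T_tool_cam" (4x4, takes a point from camera to tool coordinates, whose origin is the TCP and whose axes are the flange's). Camera axes: x right, y down, z forward; pixel columns grow to the right and rows downward; lengths in m; the calibration is good to about 2 mm. The wrist camera is an equidistant fisheye: a pixel r from the principal point sees the ray r / f radians off the axis. A picture is of the moment at which its call begins: read the wrist's pose just before it. There is no depth.
- order.close_job(): hands the job in, once; it reports no verdict.
The state is a dict: "clock": time; "joint_pos": joint angles; "qvel": joint speeds; "tau": joint torques, N m; "tool_pos": TCP position; "orientation": TCP orientation; "force": force on the tool from outside, world axes, zero at the start; "moment": the same for the moment, N m; "opening": finger opening in m.
Only numpy, scipy, OpenCV 4.12 (cv2) and the standard library are available. Lean on these libraries where they do the work, as an engineer would, in place of code of your own. Each camera call takes 0.05 s, during which the arm holds its last target. There are 200 camera calls.

### The job

Pick up the pinned steel rinse basket, hang it in the cleaner's blue collar by passing its two pins down through the entry gaps onto the ledge, then, pressing down lightly, twist it clockwise (seen from above) until the pins drop into the locking notches. Be gentle, never forcing the basket against the cleaner, let go of it locked and upright, and leave everything else on the bench as it stands.

Things in the scene. Friction and masses are not known exactly. Their poses are not given: they have to be found in the camera images.
- basket: the job's part: closed steel rinse basket, 0.17 to 0.38 kg, standing on the bench. Origin: centre of its underside, z up along the axis. Body 55 mm diameter, 63 mm high, foot chamfered 5 mm; above it a 12 mm neck with an orange crossbar, top at 114 mm. Crossbar and pins both lie along its x; a half turn about z gives the same basket
- basket_bar (a point): centre of the basket's orange crossbar, on the axis, 105 mm above the underside; axes as the basket's. The bar is 56 mm long in x, 14 mm thick in y, 18 mm high; free below it down to 63 mm above the underside
- basket_pins (a point): on the basket's axis at the height of its two side pins, 50 mm above the underside; axes as the basket's. The pins are round, 8 mm diameter, pointing to +x and -x, their tips 46 mm from the axis
- cleaner: small white sonic cleaner, fixed, dry, empty, 170 mm (x) by 200 mm (y), steel deck at 90 mm with the collar: a 64 mm hole, on the deck round it a brass index ring, above that a blue ring on pillars. Origin under the collar's axis, z up; its x points through the collar's two entry gaps
- collar (a point): on the collar's axis at the top of the brass ring (97 mm above the table), the ledge the pins slide on; axes as the cleaner's. Brass ring radii 32 to 48 mm. Pins resting here: basket's underside 46 mm below this point. Under the blue ring a stop blocks turning anticlockwise (seen from above) soon after the gaps; clockwise is free
- blue_ring (a point): on the collar's axis at the top of the blue ring, 15 mm above the ledge; ring 4 mm thick, its underside 11 mm above the ledge, radii 31 to 54 mm. Two entry gaps, 13 mm wide, on the cleaner's +x and -x (orange marks on the deck outside): with its pins along that x the basket goes straight down through them
- notch_floor (a point): on the axis, at deck height: floor of two opposite notches, gaps 11.5 mm wide, 7 mm deep in the brass ring, 32 to 82 degrees clockwise of the entry gaps; the setting differs every run, is not reported and must be felt. Lightly pressed while turning, the basket drops 7 mm into them and is then stopped; unpressed, the pins pass over. No spring, no stop beyond
- spare_cup: plain aluminium cup without pins, 55 mm diameter, 92 mm high with a small round knob; a bystander, easily taken for the basket. Origin: centre of its underside
- tube_rack: clear rack 70 x 130 mm, 94 mm high with its capped tubes; bystander. Origin: centre of its underside
- jar: small jar, 56 mm diameter, 65 mm high; bystander. Origin: centre of its underside
- dishes: stack of three culture dishes, 90 mm diameter, 42 mm high; bystander. Origin: centre of its underside
- timer: white bench timer 60 x 60 x 20 mm; bystander. Origin: centre of its underside
Not all that is in view belongs to the job. What is shaped like the basket but green or purple is not meant.

How it is judged:
By the outcome, as a careful person would: the job done as asked, in the order asked, and still so for the second after the job is handed in, with the robot touching nothing.
It also fails if it takes over 64 s, if anything falls off the work surface, if the arm or the gripper's body presses on something with over 40 N, if the wrist force passes 120 N, or if a joint passes its speed limit or range.

## Working session

There is one attempt and no reset: what is moved stays moved. The work goes in short steps, Python scripts to look and compute and a tool call to move; the robot and the scene stay as the last step left them, time stands still between calls to the robot, and variables do not carry over. Pictures are saved under pics/ and viewed, about 8 in all and at most 12, crops included, and the job is handed in when it is done.

Besides the shell and the picture viewer there is one more tool, called after "Call:" as name(argument=value, ...) on one line, values as JSON. jog_arm: Moves the arm, as the interface text tells. Its arguments: {"type":"object","properties":{"motion":{"type":"array"}},"required":["motion"]}

```bash
mkdir -p pics; ls; cat > h.py <<'E'
import numpy as np, cv2
from scipy.spatial.transform import Rotation as R
from plant import ctrl, cams, order
def snap(n):
    o=ctrl.get_obs(); s=cams.snapshot(n)
    if n=='wrist':
        T=np.eye(4); T[:3,:3]=R.from_euler('xyz',o['orientation'],degrees=True).as_matrix(); T[:3,3]=o['tool_pos']
        s['cam_to_world']=T@np.array(s['T_tool_cam'])
    return s
def save(n,img,sc=1): cv2.imwrite('pics/'+n,cv2.cvtColor(cv2.resize(img,None,fx=sc,fy=sc,interpolation=cv2.INTER_CUBIC),cv2.COLOR_RGB2BGR))
def ray(s,u,v,fish=False):
    K=np.array(s['K']); a=(u-K[0,2])/K[0,0]; b=(v-K[1,2])/K[1,1]
    if fish:
        r=np.hypot(a,b); d=np.array([a/r*np.sin(r),b/r*np.sin(r),np.cos(r)]) if r>1e-9 else np.array([0,0,1.])
    else: d=np.array([a,b,1.])
    M=np.array(s['cam_to_world']); return M[:3,3],M[:3,:3]@d
def plane(s,u,v,z,fish=False):
    c,d=ray(s,u,v,fish); return c+d*(z-c[2])/d[2]
E
python3 - <<'E'
from h import *
o=ctrl.get_obs(); print(o['clock'],o['tool_pos'],o['orientation'],o['force'])
a=snap('scene');b=snap('top');w=snap('wrist')
for s in(a,b):print(np.round(s['K'],1).tolist(),np.round(s['cam_to_world'],3).tolist())
print(np.round(w['K'],1).tolist(),np.round(w['T_tool_cam'],3).tolist())
np.save('top.npy',b,allow_pickle=True);np.save('scene.npy',a,allow_pickle=True)
save('scene.png',a['img'],1.5);save('top.png',b['img'],1.5)
E
```

```text
pics
0.0 [ 0.22796791 -0.63483416  0.23659506] [ 1.79902883e+02 -9.50723532e-03 -1.60250723e+02] [ 0.46503589  0.57177946 -0.53033533]
[[491.7, 0.0, 257.8], [0.0, 491.7, 198.2], [0.0, 0.0, 1.0]] [[-0.86, 0.391, -0.326, 0.979], [0.509, 0.676, -0.532, 0.695], [0.012, -0.624, -0.781, 1.094], [0.0, 0.0, 0.0, 1.0]]
[[423.0, 0.0, 261.7], [0.0, 423.0, 184.7], [0.0, 0.0, 1.0]] [[-0.026, -0.986, 0.166, 0.369], [-1.0, 0.026, -0.001, 0.029], [-0.003, -0.166, -0.986, 1.154], [0.0, 0.0, 0.0, 1.0]]
[[297.3, 0.0, 258.6], [0.0, 297.3, 190.0], [0.0, 0.0, 1.0]] [[-0.0, -0.953, -0.303, 0.083], [1.0, -0.0, 0.001, -0.001], [-0.001, -0.303, 0.953, -0.148], [0.0, 0.0, 0.0, 1.0]]
```

View pics/scene.png

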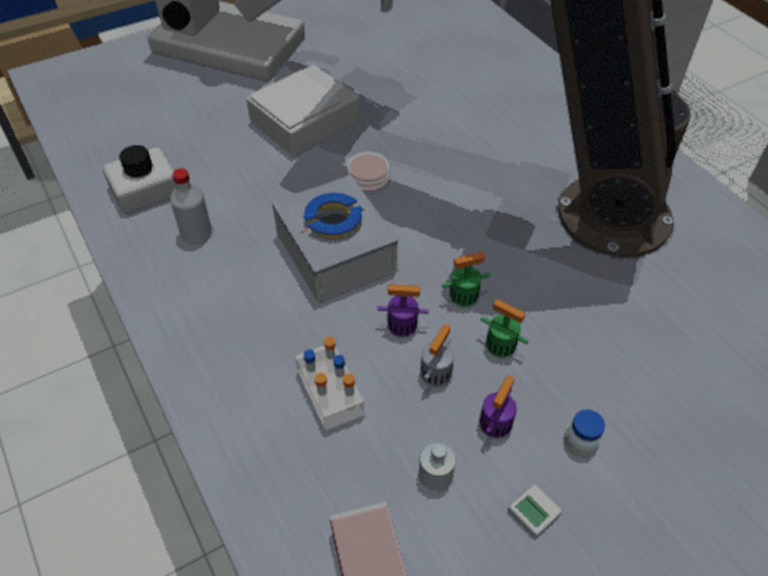

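View pics/top.png

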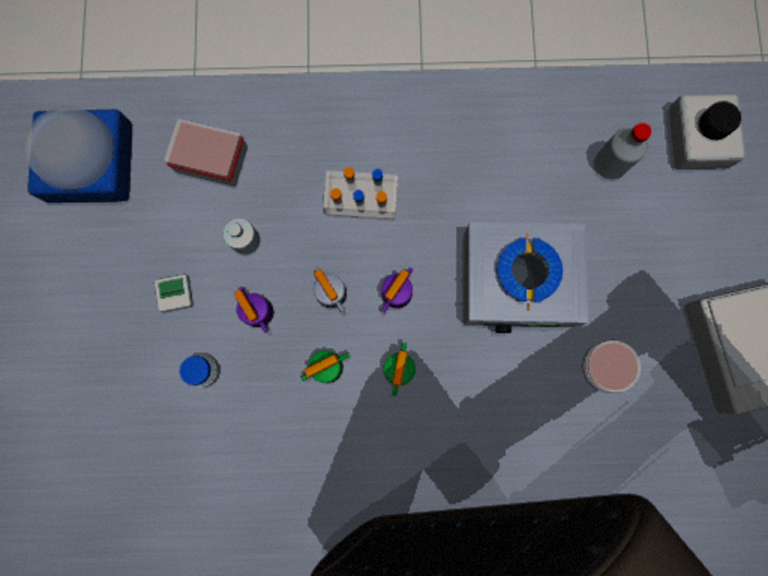

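Steel baskets' look-alikes in the top view (768-wide pixels): purple (253,308), purple (396,290), green (324,366), green (399,368), plain cup (238,235). The grey one with orange bar and pins at (329,288) fits the description: steel colour, crossbar, pins. The collar is at (530,270), with its gaps up and down in the image.

```bash
cat > m.py <<'E'
from h import *
def comps(m,minA=25):
    n,l,st,c=cv2.connectedComponentsWithStats(m.astype(np.uint8)); return [(st[i,4],c[i],(l==i)) for i in range(1,n) if st[i,4]>=minA]
def hsv(s): return cv2.cvtColor(s['img'],cv2.COLOR_RGB2HSV)
def orange(s): H=hsv(s); return (H[...,0]>=5)&(H[...,0]<=18)&(H[...,1]>150)&(H[...,2]>90)
def blue(s): H=hsv(s); return (H[...,0]>=100)&(H[...,0]<=120)&(H[...,1]>170)&(H[...,2]>60)
E
python3 - <<'E'
from m import *
for n in('top','scene'):
    s=np.load(n+'.npy',allow_pickle=True).item()
    print(n)
    for A,c,m in comps(orange(s),12):
        (x,y),(w,h),a=cv2.minAreaRect(np.argwhere(m)[:,::-1].astype(np.float32))
        p=plane(s,x,y,0.112); bp=cv2.boxPoints(((x,y),(w,h),a)); 
        e=[(bp[i]+bp[(i+1)%4])/2 for i in range(4)]
        L=[np.linalg.norm(e[0]-e[2]),np.linalg.norm(e[1]-e[3])]; k=int(np.argmax(L))
        d=plane(s,*e[k],.112)-plane(s,*e[k+2],.112)
        print('or',A,np.round(c*1.5),np.round(p,4),'dir',round(np.degrees(np.arctan2(d[1],d[0]))%180,1),'len',np.linalg.norm(d).round(4), np.round(plane(s,*c,.09),4)[:2])
    for A,c,m in comps(blue(s),100):
        (x,y),ax,a=cv2.fitEllipse(cv2.convexHull(np.argwhere(m)[:,::-1].astype(np.float32)))
        print('bl',A,np.round(c*1.5),np.round(plane(s,x,y,.112),4),ax)
s=np.load('top.npy',allow_pickle=True).item()
a=np.vstack([cv2.resize(s['img'][150:280,90:300],None,fx=3,fy=3)]);save('crop1.png',a)
E
```

```text
top
or 43 [348. 172.] [0.7297 0.0987 0.112 ] dir 24.6 len 0.0179 [0.7373 0.1005]
or 40 [335. 193.] [0.6919 0.123  0.112 ] dir 179.4 len 0.0159 [0.6988 0.1241]
or 43 [381. 196.] [0.685  0.0442 0.112 ] dir 24.4 len 0.0177 [0.6916 0.0443]
or 114 [325. 284.] [0.536  0.1401 0.112 ] dir 31.4 len 0.0562 [0.5393 0.1423]
or 110 [397. 284.] [0.5329 0.0215 0.112 ] dir 145.1 len 0.0551 [0.5373 0.0213]
or 118 [245. 305.] [0.5047 0.2732 0.112 ] dir 30.9 len 0.0553 [0.5077 0.2785]
or 103 [399. 368.] [0.3961 0.0212 0.112 ] dir 167.0 len 0.0541 [0.3951 0.0216]
or 106 [320. 365.] [0.4026 0.1494 0.112 ] dir 115.1 len 0.0552 [0.4039 0.1527]
bl 713 [ 88. 164.] [0.7641 0.5628 0.112 ] (57.89012908935547, 77.88507080078125)
bl 439 [511. 269.] [ 0.5536 -0.181   0.112 ] (25.99891471862793, 39.89237976074219)
bl 437 [548. 270.] [ 0.5524 -0.2028  0.112 ] (40.376014709472656, 42.478843688964844)
bl 299 [194. 370.] [0.4005 0.3546 0.112 ] (18.941696166992188, 19.567522048950195)
scene
or 83 [469. 258.] [0.397  0.0233 0.112 ] dir 168.0 len 0.0544 [0.3835 0.0076]
or 97 [404. 288.] [0.5352 0.0261 0.112 ] dir 149.9 len 0.0516 [0.5238 0.0091]
or 95 [508. 309.] [0.4036 0.1502 0.112 ] dir 115.7 len 0.0536 [0.3907 0.1383]
or 98 [440. 338.] [0.5368 0.1428 0.112 ] dir 30.4 len 0.0552 [0.5272 0.1304]
or 34 [329. 341.] [0.6962 0.0583 0.112 ] dir 62.2 len 0.0149 [0.6901 0.0444]
or 39 [320. 378.] [0.7412 0.1134 0.112 ] dir 62.6 len 0.0166 [0.7361 0.1004]
or 39 [348. 379.] [0.7044 0.1364 0.112 ] dir 149.8 len 0.0141 [0.6982 0.1241]
or 109 [503. 390.] [0.5057 0.2764 0.112 ] dir 31.5 len 0.0553 [0.4958 0.2669]
bl 459 [116.  19.] [ 0.6984 -1.0448  0.112 ] (14.76608943939209, 63.940818786621094)
bl 221 [326. 202.] [ 0.5541 -0.2174  0.112 ] (17.453304290771484, 34.30784225463867)
bl 260 [339. 223.] [ 0.5546 -0.1799  0.112 ] (17.590866088867188, 34.661109924316406)
bl 299 [588. 424.] [0.4314 0.3884 0.112 ] (18.78812599182129, 20.403236389160156)
```

View pics/crop1.png

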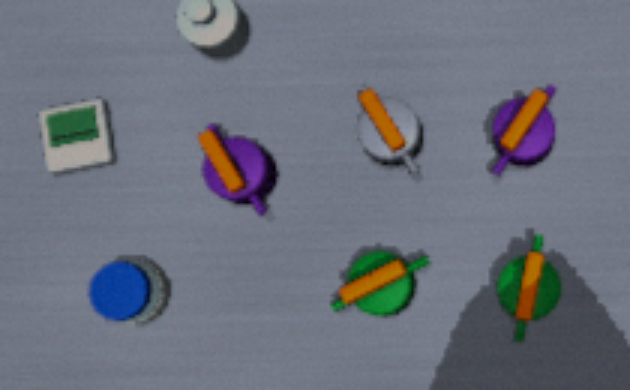

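```bash
cat > go.py <<'E'
from h import *
def go(x,y,z,yaw):
    o=ctrl.get_obs(); Rm=R.from_euler('xyz',o['orientation'],degrees=True).as_matrix()
    d=Rm.T@(np.array([x,y,z])-o['tool_pos'])*1000
    # signed turn about tool z (positive = clockwise from above)
    r=-(yaw-o['orientation'][2]); print('offset',d.round(1),'roll',np.radians(r).round(4),'alt',np.radians((r+180)%360-180).round(4),'j6',o['joint_pos'][5])
E
python3 - <<'E'
from m import *; from go import go
s=np.load('top.npy',allow_pickle=True).item();t=np.load('scene.npy',allow_pickle=True).item()
for s in(s,t):
    B=blue(s); pts=[]
    P=np.array([plane(s,u,v,.112) for v,u in np.argwhere(B)])
    k=np.hypot(P[:,0]-.553,P[:,1]+.196)<.08; P=P[k]
    (x,y),r=cv2.minEnclosingCircle((P[:,:2]*1000).astype(np.float32)); print(x,y,r)
go(.553,-.195,.237,31)
E
```

```text
552.5201416015625 -200.882568359375 54.76468276977539
553.4434204101562 -199.6698455810547 53.85641860961914
offset [-4.546e+02  3.043e+02  1.000e-01] roll -3.338 alt 2.9452 j6 -16.5076481413102
```

Call:
jog_arm(motion=[{"offset": [-30, 20, 0], "roll": -0.12, "hand": 60}, {"offset": [-60, 40, 0], "roll": -0.24, "hand": 60}, {"offset": [-90, 60, 0], "roll": -0.36, "hand": 60}, {"offset": [-120, 80, 0], "roll": -0.48, "hand": 60}, {"offset": [-150, 100, 0], "roll": -0.6, "hand": 60}, {"offset": [-180, 120, 0], "roll": -0.72, "hand": 60}, {"offset": [-210, 140, 0], "roll": -0.84, "hand": 60}, {"offset": [-240, 160, 0], "roll": -0.96, "hand": 60}, {"offset": [-270, 180, 0], "roll": -1.08, "hand": 60}, {"offset": [-300, 200, 0], "roll": -1.2, "hand": 60}, {"offset": [-330, 220, 0], "roll": -1.32, "hand": 60}, {"offset": [-360, 240, 0], "roll": -1.44, "hand": 60}, {"offset": [-390, 260, 0], "roll": -1.56, "hand": 60}, {"offset": [-420, 280, 0], "roll": -1.68, "hand": 60}, {"offset": [-453, 301, 0], "roll": -1.8, "hand": 60}, {"offset": [-453, 301, 0], "roll": -1.92, "hand": 60}, {"offset": [-453, 301, 0], "roll": -2.04, "hand": 60}, {"offset": [-453, 301, 0], "roll": -2.16, "hand": 60}, {"offset": [-453, 301, 0], "roll": -2.28, "hand": 60}, {"offset": [-453, 301, 0], "roll": -2.4, "hand": 60}])

```text
clock: 1.82
tool_pos: [0.5526, -0.1986, 0.2372]
orientation: [180.0, 0.0, -22.4]
force: [0.5, 0.3, 0.0]
opening: 0.0599
```

```bash
python3 - <<'E'
from m import *; from go import go
o=ctrl.get_obs();print(o['clock'],o['tool_pos'],o['orientation'],o['joint_pos'],o['force'])
w=snap('wrist');np.save('w1.npy',w,allow_pickle=True);save('w1.png',w['img'],1.5)
go(.534,.141,.237,31)
E
```

```text
1.8167 [ 0.5526331  -0.19855822  0.23721821] [ 1.79994716e+02  3.74445075e-02 -2.23718556e+01] [-7.05057189e-01  1.23776811e+01 -1.07545519e+01 -9.69091189e-03
 -6.69045171e+01  6.83370076e+01] [0.48575565 0.32271646 0.01329575]
offset [-1.438e+02 -3.083e+02  3.000e-01] roll -0.9228 alt -0.9228 j6 68.84457538233617
```

View pics/w1.png

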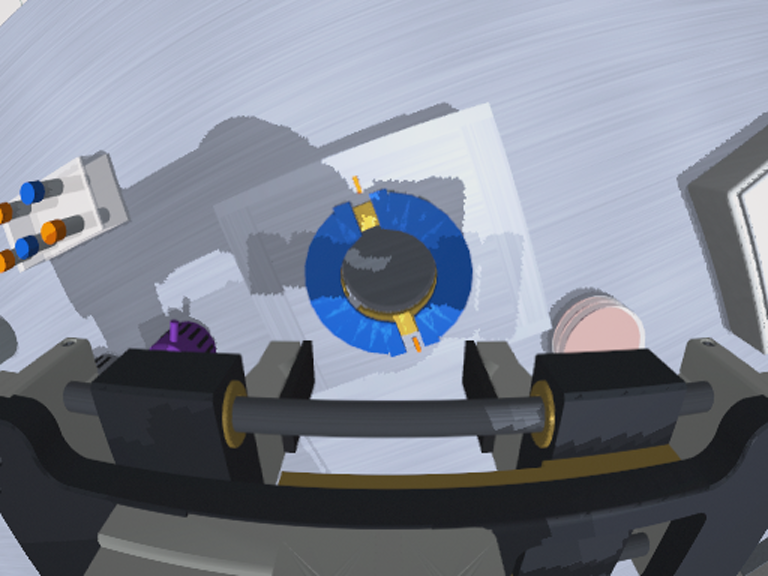

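```bash
cat > collar.py <<'E'
from m import *
def collar(w,c0=(.553,-.200)):
    B=blue(w); P=np.array([plane(w,u,v,.112,True)[:2] for v,u in np.argwhere(B)])
    k=np.hypot(P[:,0]-c0[0],P[:,1]-c0[1])<.07; P=P[k]
    (x,y),r=cv2.minEnclosingCircle((P*1000).astype(np.float32))
    # robust outer boundary fit
    c=np.array([x,y])/1000
    th=np.arctan2(P[:,1]-c[1],P[:,0]-c[0]); rr=np.hypot(*(P-c).T); E=[]
    for a in np.radians(np.arange(-180,180,4)):
        q=np.abs((th-a+np.pi)%(2*np.pi)-np.pi)<np.radians(2)
        if q.sum()>3 and rr[q].max()>.050: E.append(P[q][rr[q].argmax()])
    E=np.array(E); A=np.c_[2*E,np.ones(len(E))]; s=np.linalg.lstsq(A,(E**2).sum(1),rcond=None)[0]
    print('enclosing',c,r,'fit',s[:2],np.sqrt(s[2]+s[0]**2+s[1]**2))
    # gap angles: missing blue at mid radius (.036-.05)
    c=s[:2]; th=np.degrees(np.arctan2(P[:,1]-c[1],P[:,0]-c[0])); rr=np.hypot(*(P-c).T); q=(rr>.046)&(rr<.053)
    h,_=np.histogram(th[q],bins=np.arange(-180,181,3)); g=np.arange(-178.5,180,3)[h<=1]; print('gaps',g)
    H=hsv(w); m=(H[...,0]>=5)&(H[...,0]<=30)&(H[...,1]>130)&(H[...,2]>90)
    for A,cc,mm in comps(m,4):
        p=plane(w,*cc,.09,True)[:2]
        if np.hypot(*(p-c))<.09: print('mark',A,np.round(cc*1.5),p.round(4),np.degrees(np.arctan2(*(p-c)[::-1])).round(1),np.hypot(*(p-c)).round(4))
    return c
E
python3 -c "
from collar import *
collar(np.load('w1.npy',allow_pickle=True).item())"
```

```text
enclosing [ 0.55357715 -0.19952094] 56.06064987182617 fit [ 0.55360189 -0.19954403] 0.05380385121191619
gaps [-178.5   -7.5   -4.5   -1.5    1.5  172.5  175.5  178.5]
mark 28 [357. 184.] [ 0.6146 -0.2023] -2.5 0.061
mark 191 [365. 215.] [ 0.5929 -0.1994] 0.3 0.0393
mark 323 [401. 315.] [ 0.5175 -0.1945] 172.1 0.0365
mark 12 [344. 288.] [ 0.552  -0.1657] 92.7 0.0339
mark 28 [416. 344.] [ 0.4925 -0.1966] 177.2 0.0611
```

Call:
jog_arm(motion=[{"offset": [-15, -31, 0], "roll": -0.12, "hand": 40}, {"offset": [-30, -62, 0], "roll": -0.24, "hand": 40}, {"offset": [-45, -93, 0], "roll": -0.36, "hand": 40}, {"offset": [-60, -124, 0], "roll": -0.48, "hand": 40}, {"offset": [-75, -155, 0], "roll": -0.6, "hand": 40}, {"offset": [-90, -186, 0], "roll": -0.72, "hand": 40}, {"offset": [-105, -217, 0], "roll": -0.84, "hand": 40}, {"offset": [-120, -248, 0], "roll": -0.93, "hand": 40}, {"offset": [-135, -280, 0], "roll": -0.93, "hand": 40}, {"offset": [-144, -308, 0], "roll": -0.93, "hand": 40}, {"offset": [-144, -308, 0], "roll": -0.93, "hand": 40}, {"offset": [-144, -308, 0], "roll": -0.93, "hand": 40}])

```text
clock: 2.87
tool_pos: [0.5387, 0.1423, 0.2372]
orientation: [-180.0, 0.0, 30.6]
force: [0.3, -0.3, 0.4]
opening: 0.04
```

```bash
python3 - <<'E'
from m import *; from go import go
o=ctrl.get_obs();print(o['clock'],o['tool_pos'],o['orientation'],o['joint_pos'],o['force'])
w=snap('wrist');np.save('w2.npy',w,allow_pickle=True);save('w2.png',w['img'],1.5)
H=hsv(w)
for A,c,m in comps(orange(w),100):
    pt=np.argwhere(m)[:,::-1].astype(np.float64)
    P=np.array([plane(w,u,v,.114,True)[:2] for u,v in pt])
    (x,y),(a,b),ang=cv2.minAreaRect((P*1000).astype(np.float32))
    if np.hypot(x-535,y-141)<40: 
        d=np.linalg.svd(P-P.mean(0))[2][0]
        print(A,c*1.5,'rect',x,y,a,b,ang,'mean',P.mean(0),'pca',np.degrees(np.arctan2(d[1],d[0])))
E
```

```text
2.8667 [0.53872943 0.14232718 0.23718459] [-1.79998307e+02  3.82141753e-02  3.05511034e+01] [ 3.49294115e+01  9.52880228e+00 -1.43759111e+01 -5.03623636e-03
 -6.61332601e+01  8.56237306e+01] [ 0.28927538 -0.28890634  0.39629895]
437 [386.25171625 266.31350114] rect 538.5628662109375 142.98199462890625 55.90029525756836 12.530913352966309 30.852432250976562 mean [0.54540479 0.14693807] pca -149.40897561581997
```

View pics/w2.png

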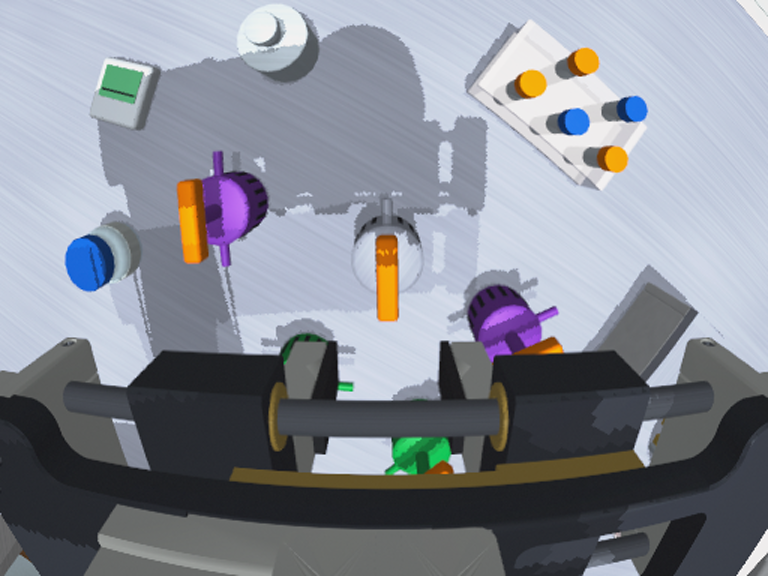

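Call:
jog_arm(motion=[{"offset": [0, -0.5, 30], "roll": 0, "hand": 40}, {"offset": [0, -0.5, 60], "roll": 0, "hand": 40}, {"offset": [0, -0.5, 90], "roll": 0, "hand": 40}, {"offset": [0, -0.5, 110], "roll": 0, "hand": 40}, {"offset": [0, -0.5, 125], "roll": 0, "hand": 40}, {"offset": [0, -0.5, 135], "roll": 0, "hand": 40}, {"offset": [0, -0.5, 139], "roll": 0, "hand": 40}, {"offset": [0, -0.5, 139], "roll": 0, "hand": 40}, {"offset": [0, -0.5, 139], "roll": 0, "hand": 25}, {"offset": [0, -0.5, 139], "roll": 0, "hand": 16}, {"offset": [0, -0.5, 139], "roll": 0, "hand": 12}, {"offset": [0, -0.5, 139], "roll": 0, "hand": 5}, {"offset": [0, -0.5, 139], "roll": 0, "hand": 0}, {"offset": [0, -0.5, 139], "roll": 0, "hand": 0}, {"offset": [0, -0.5, 139], "roll": 0, "hand": 0}, {"offset": [0, -0.5, 139], "roll": 0, "hand": 0}, {"offset": [0, -0.5, 139], "roll": 0, "hand": 0}])

```text
clock: 4.33
tool_pos: [0.539, 0.1416, 0.0991]
orientation: [180.0, -0.1, 30.6]
force: [-0.3, 0.3, 5.3]
opening: 0.0137
```

Call:
jog_arm(motion=[{"offset": [0, 0, -3], "roll": 0, "hand": 0}, {"offset": [0, 0, -10], "roll": 0, "hand": 0}, {"offset": [0, 0, -25], "roll": 0, "hand": 0}, {"offset": [0, 0, -45], "roll": 0, "hand": 0}, {"offset": [0, 0, -70], "roll": 0, "hand": 0}, {"offset": [0, 0, -95], "roll": 0, "hand": 0}, {"offset": [0, 0, -120], "roll": 0, "hand": 0}, {"offset": [0, 0, -135], "roll": 0, "hand": 0}, {"offset": [0, 0, -145], "roll": 0, "hand": 0}, {"offset": [0, 0, -150], "roll": 0, "hand": 0}, {"offset": [0, 0, -150], "roll": 0, "hand": 0}, {"offset": [0, 0, -150], "roll": 0, "hand": 0}])

```text
clock: 5.33
tool_pos: [0.5381, 0.1411, 0.2476]
orientation: [-180.0, 0.1, 30.5]
force: [-0.2, 0.1, -3.2]
opening: 0.0139
```

```bash
python3 - <<'E'
from m import *; from go import go
o=ctrl.get_obs();print(o['clock'],o['tool_pos'],o['orientation'],o['joint_pos'],o['force'],o['moment'],o['opening'])
t=snap('scene');np.save('t3.npy',t,allow_pickle=True)
print([ (A,(c*1.5).round()) for A,c,m in comps(orange(t),50)])
w=snap('wrist');np.save('w3.npy',w,allow_pickle=True);
save('w3.png',np.hstack([cv2.resize(w['img'][60:260,130:380],(500,400)),cv2.resize(t['img'][100:300,200:350],(300,400))]))
go(.5535,-.1995,.247,-2.7)
E
```

```text
5.3333 [0.53814041 0.14110721 0.24756048] [-1.79977864e+02  8.57067364e-02  3.05384155e+01] [ 3.48398629e+01  9.07369618e+00 -1.35284540e+01 -3.08542622e-02
 -6.74816578e+01  8.57103734e+01] [-0.18069738  0.09548307 -3.19040275] [-0.13384309  0.16569811  0.01993473] 0.013884347839289397
[(np.int32(64), array([440., 287.])), (np.int32(130), array([403., 290.])), (np.int32(129), array([509., 310.])), (np.int32(116), array([503., 391.]))]
offset [-159.7  301.1    0.4] roll 0.5801 alt 0.5801 j6 85.70918894071238
```

View pics/w3.png

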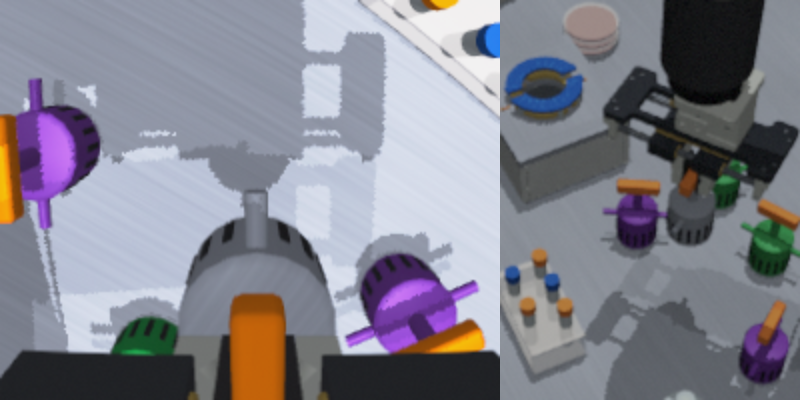

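```bash
python3 - <<'E'
from m import *
w=np.load('w3.npy',allow_pickle=True).item(); w['cam_to_world']=np.array(w['T_tool_cam'])
for A,c,m in comps(orange(w),100):
    if abs(c[0]-258)<20:
        pt=np.argwhere(m); vmin=pt[:,0].min(); print(A,c,'vmin',vmin)
        for v in range(vmin,pt[:,0].max(),6):
            u=pt[pt[:,0]==v][:,1]; a=plane(w,u.min()-.5,v,-.0149,True);b=plane(w,u.max()+.5,v,-.0149,True);print(v,u.min(),u.max(),((a+b)/2*1000).round(1),((b-a)[1]*1000).round(1))
# pin: grey bright columns profile around crop (255,190)->orig(257.5,155)
H=hsv(w)
for v in range(150,176,2): print(v,w['img'][v,248:268].mean(1).round().astype(int))
for u,v in((257.5,154.5),):print(plane(w,u,v,.0991-.05,True)*1000,plane(w,u,v,.0991-.054,True)*1000)
E
```

```text
1602 [258.43508115 236.79275905] vmin 207
207 251 266 [ 31.5   0.5 -14.9] 7.7
213 246 271 [ 28.4   0.5 -14.9] 12.5
219 245 271 [ 25.2   0.2 -14.9] 13.1
225 245 272 [ 22.    0.5 -14.9] 13.7
231 245 272 [ 18.7   0.5 -14.9] 13.8
237 245 272 [ 15.4   0.5 -14.9] 14.0
243 245 272 [ 12.    0.5 -14.9] 14.1
249 245 272 [  8.5   0.5 -14.9] 14.2
255 246 271 [  5.    0.5 -14.9] 13.3
261 246 271 [  1.4   0.5 -14.9] 13.5
298 [258.67114094 297.82885906] vmin 292
292 247 270 [-19.    0.5 -14.9] 13.2
298 247 270 [-23.3   0.5 -14.9] 13.4
304 251 268 [-27.8   1.  -14.9] 10.2
150 [128 128 127 127 128 127 128 127 127 127 126 127 127 125 126 128 129 128
 128 129]
152 [130 129 128 128 127 127 128 128 128 128 128 127 128 127 126 127 126 125
 196 200]
154 [133 130 130 131 124 121 118 118 118 117 111 118 119 118 119 189 154 196
 197 196]
156 [199 199 161 132 108 110 109 110 115 112 110 113 111 109 110 101 197 198
 198 197]
158 [199 200 183 135 118 127 137 143 152 160 158 149 136 137 127 107 196 198
 199 200]
160 [200 198 198 135 115 127 138 143 144 149 157 149 143 137 127 108 197 199
 198 197]
162 [203 205 139 129 107 111 119 122 128 130 127 123 134 137 127 108 201 203
 202 200]
164 [198 199 200 204 115 112 118 122 128 130 127 124 131 137 128 107 196 200
 202 204]
166 [199 200 198 198 130 113 119 122 128 130 127 124 121 117 120 103 199 199
 199 198]
168 [180 177 170 163 116 111 119 122 128 131 128 125 122 117 109  96 160 170
 172 179]
170 [ 87  87  89  88  94 112 118 122 127 130 128 124 121 117 110  96  87  86
  86  86]
172 [ 87  88  88  89  94 110 118 122 128 130 127 124 122 117 110  96  87  87
  87  87]
174 [ 87  88  89  89  93 110 118 122 128 130 127 124 121 117 110  96  88  87
  88  87]
[44.70636007 -0.23853776 49.1       ] [45.47026009 -0.22164806 45.1       ]
```

Call:
jog_arm(motion=[{"offset": [-5, 9, 0], "roll": 0.02, "hand": 0}, {"offset": [-15, 28, 0], "roll": 0.06, "hand": 0}, {"offset": [-29, 55, 0], "roll": 0.11, "hand": 0}, {"offset": [-44, 83, 0], "roll": 0.16, "hand": 0}, {"offset": [-59, 111, 0], "roll": 0.21, "hand": 0}, {"offset": [-74, 139, 0], "roll": 0.26, "hand": 0}, {"offset": [-89, 167, 0], "roll": 0.31, "hand": 0}, {"offset": [-104, 195, 0], "roll": 0.36, "hand": 0}, {"offset": [-119, 223, 0], "roll": 0.41, "hand": 0}, {"offset": [-133, 251, 0], "roll": 0.46, "hand": 0}, {"offset": [-146, 276, 0], "roll": 0.51, "hand": 0}, {"offset": [-155, 293, 0], "roll": 0.56, "hand": 0}, {"offset": [-159.5, 301, 0], "roll": 0.58, "hand": 0}, {"offset": [-159.5, 301, 0], "roll": 0.58, "hand": 0}, {"offset": [-159.5, 301, 0], "roll": 0.58, "hand": 0}, {"offset": [-159.5, 301, 0], "roll": 0.58, "hand": 0}])

```text
clock: 6.77
tool_pos: [0.5541, -0.1985, 0.2481]
orientation: [-180.0, 0.0, -2.6]
force: [1.1, 0.2, -1.6]
opening: 0.0137
```

```bash
python3 - <<'E'
from collar import *; from go import go
o=ctrl.get_obs();print(o['clock'],o['tool_pos'],o['orientation'],o['joint_pos'].round(1),o['force'],o['opening'])
w=snap('wrist');np.save('w4.npy',w,allow_pickle=True); c=collar(w,(.5535,-.1995))
save('w4.png',w['img'][60:290,130:400],2.2)
go(.5535,-.1995,.247,-2.7)
E
```

```text
6.7667 [ 0.55408515 -0.19852171  0.2481264 ] [-1.79985765e+02  4.14362507e-02 -2.63957195e+00] [ -0.7  12.1  -9.6  -0.  -68.3  88.1] [ 1.08181677  0.20161085 -1.61755677] 0.013706963685685726
enclosing [ 0.55521753 -0.19953191] 54.53510284423828 fit [ 0.55431074 -0.19958294] 0.05342200792792452
gaps [-178.5 -175.5 -172.5 -169.5 -166.5 -163.5 -160.5 -157.5 -154.5 -151.5
 -148.5 -145.5 -142.5 -139.5 -136.5   -7.5   -4.5   -1.5    1.5  127.5
  130.5  133.5  136.5  139.5  142.5  145.5  148.5  151.5  154.5  157.5
  160.5  163.5  166.5  169.5  172.5  175.5  178.5]
mark 34 [389. 179.] [ 0.6147 -0.2023] -2.5 0.0604
mark 195 [389. 211.] [ 0.5925 -0.2014] -2.7 0.0383
mark 1595 [388. 355.] [ 0.4831 -0.1954] 176.7 0.0714
offset [-0.7  1.3  1.3] roll 0.0015 alt 0.0015 j6 88.06826731991475
```

View pics/w4.png

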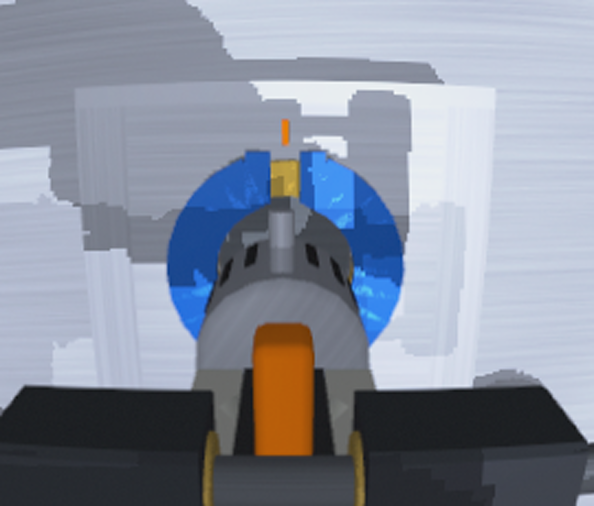

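Call:
jog_arm(motion=[{"offset": [-0.5, 1.1, 10], "roll": 0, "hand": 0}, {"offset": [-0.5, 1.1, 22], "roll": 0, "hand": 0}, {"offset": [-0.5, 1.1, 32], "roll": 0, "hand": 0}, {"offset": [-0.5, 1.1, 38], "roll": 0, "hand": 0}, {"offset": [-0.5, 1.1, 43], "roll": 0, "hand": 0}, {"offset": [-0.5, 1.1, 48], "roll": 0, "hand": 0}, {"offset": [-0.5, 1.1, 53], "roll": 0, "hand": 0}, {"offset": [-0.5, 1.1, 58], "roll": 0, "hand": 0}, {"offset": [-0.5, 1.1, 63], "roll": 0, "hand": 0}, {"offset": [-0.5, 1.1, 68], "roll": 0, "hand": 0}, {"offset": [-0.5, 1.1, 73], "roll": 0, "hand": 0}, {"offset": [-0.5, 1.1, 76], "roll": 0, "hand": 0}, {"offset": [-0.5, 1.1, 76], "roll": 0, "hand": 0}, {"offset": [-0.5, 1.1, 76], "roll": 0, "hand": 0}])

```text
clock: 7.98
tool_pos: [0.5538, -0.2001, 0.1724]
orientation: [180.0, 0.0, -2.7]
force: [-0.1, -0.2, -2.2]
opening: 0.0139
```

```bash
python3 - <<'E'
from collar import *; from go import go
o=ctrl.get_obs();print(o['clock'],o['tool_pos'],o['orientation'],o['force'],o['moment'],o['opening'])
w=snap('wrist');np.save('w5.npy',w,allow_pickle=True)
s=snap('scene');a=cv2.resize(w['img'][100:250,180:340],(640,600))
save('w5.png',a)
go(.5537,-.1996,.1725,-2.7)
E
```

```text
7.9833 [ 0.55375902 -0.20011878  0.17244495] [ 1.79993703e+02  1.57292105e-02 -2.67821389e+00] [-0.11477011 -0.20836601 -2.20256755] [-0.06918397  0.1300223  -0.0246658 ] 0.013890988966141849
offset [-0.3 -0.5  0.4] roll 0.0004 alt 0.0004 j6 88.1727104698095
```

View pics/w5.png

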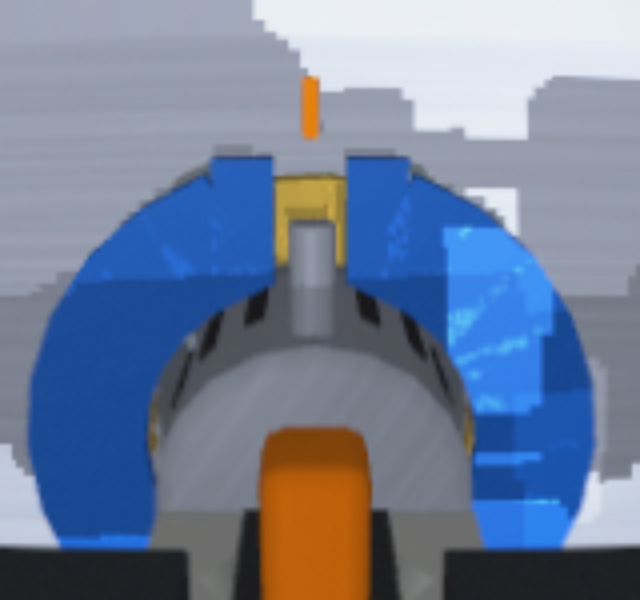

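The pin (column 312) sits in the middle of the entry gap (columns 274–346), so I'm going down through it.

Call:
jog_arm(motion=[{"offset": [0, -0.3, 2.5], "roll": 0, "hand": 0}, {"offset": [0, -0.3, 5], "roll": 0, "hand": 0}, {"offset": [0, -0.3, 7.5], "roll": 0, "hand": 0}, {"offset": [0, -0.3, 10], "roll": 0, "hand": 0}, {"offset": [0, -0.3, 12.5], "roll": 0, "hand": 0}, {"offset": [0, -0.3, 15], "roll": 0, "hand": 0}, {"offset": [0, -0.3, 17], "roll": 0, "hand": 0}, {"offset": [0, -0.3, 19], "roll": 0, "hand": 0}, {"offset": [0, -0.3, 19], "roll": 0, "hand": 0}, {"offset": [0, -0.3, 19], "roll": 0, "hand": 0}])

```text
clock: 8.92
tool_pos: [0.5538, -0.1998, 0.1534]
orientation: [180.0, 0.0, -2.7]
force: [-0.0, 1.0, -1.8]
opening: 0.0138
```

Call:
jog_arm(motion=[{"offset": [0, 0, 1], "roll": 0, "hand": 0}, {"offset": [0, 0, 2], "roll": 0, "hand": 0}, {"offset": [0, 0, 2.5], "roll": 0, "hand": 0}, {"offset": [0, 0, 3], "roll": 0, "hand": 0}, {"offset": [0, 0, 3], "roll": 0, "hand": 0}, {"offset": [0, 0, 3], "roll": 0, "hand": 0}])

```text
clock: 9.42
tool_pos: [0.5538, -0.1998, 0.1506]
orientation: [180.0, 0.0, -2.7]
force: [-0.5, 0.1, -2.3]
opening: 0.0137
```

Call:
jog_arm(motion=[{"offset": [0, 0, 0.5], "roll": 0, "hand": 0}, {"offset": [0, 0, 1], "roll": 0, "hand": 0}, {"offset": [0, 0, 1], "roll": 0, "hand": 0}, {"offset": [0, 0, 1], "roll": 0, "hand": 0}])

```text
clock: 9.75
tool_pos: [0.5539, -0.1998, 0.1499]
orientation: [180.0, -0.0, -2.7]
force: [-0.7, 0.5, 1.9]
opening: 0.0138
```

Contact with the ledge at TCP z ≈ 0.150. Turning clockwise under light pressure.

Call:
jog_arm(motion=[{"offset": [0, 0, 0.2], "roll": 0.03, "hand": 0}, {"offset": [0, 0, 0.2], "roll": 0.08, "hand": 0}, {"offset": [0, 0, 0.2], "roll": 0.13, "hand": 0}, {"offset": [0, 0, 0.2], "roll": 0.18, "hand": 0}, {"offset": [0, 0, 0.2], "roll": 0.23, "hand": 0}, {"offset": [0, 0, 0.2], "roll": 0.28, "hand": 0}, {"offset": [0, 0, 0.2], "roll": 0.33, "hand": 0}, {"offset": [0, 0, 0.2], "roll": 0.38, "hand": 0}, {"offset": [0, 0, 0.2], "roll": 0.43, "hand": 0}, {"offset": [0, 0, 0.2], "roll": 0.46, "hand": 0}, {"offset": [0, 0, 0.2], "roll": 0.46, "hand": 0}])

```text
clock: 10.67
tool_pos: [0.5543, -0.1999, 0.1499]
orientation: [-180.0, -0.1, -29.1]
force: [-1.1, 0.3, 1.5]
opening: 0.0136
```

Call:
jog_arm(motion=[{"offset": [0, 0, 0.2], "roll": 0.025, "hand": 0}, {"offset": [0, 0, 0.2], "roll": 0.05, "hand": 0}, {"offset": [0, 0, 0.2], "roll": 0.07, "hand": 0}, {"offset": [0, 0, 0.2], "roll": 0.07, "hand": 0}])

```text
clock: 11.0
tool_pos: [0.5544, -0.2, 0.1498]
orientation: [-180.0, -0.1, -33.1]
force: [0.3, 0.4, 5.3]
opening: 0.0136
```

```bash
cat > st.py <<'E'
from h import *
o=ctrl.get_obs();print(o['clock'].__round__(2),o['tool_pos'].round(5),o['orientation'].round(2),o['force'].round(1),o['moment'].round(2))
E
python3 st.py
```

```text
11.0 [ 0.55437 -0.19997  0.14981] [-1.7998e+02 -8.0000e-02 -3.3090e+01] [0.3 0.4 5.3] [-0.13  0.15  0.09]
```

Call:
jog_arm(motion=[{"offset": [0, 0, 0], "roll": 0.025, "hand": 0}, {"offset": [0, 0, 0], "roll": 0.05, "hand": 0}, {"offset": [0, 0, 0], "roll": 0.06, "hand": 0}, {"offset": [0, 0, 0], "roll": 0.06, "hand": 0}])

```text
clock: 11.33
tool_pos: [0.5543, -0.1999, 0.1498]
orientation: [-180.0, -0.1, -36.5]
force: [0.7, -0.1, 5.9]
opening: 0.0137
```

Call:
jog_arm(motion=[{"offset": [0, 0, 0], "roll": 0.025, "hand": 0}, {"offset": [0, 0, 0], "roll": 0.05, "hand": 0}, {"offset": [0, 0, 0], "roll": 0.06, "hand": 0}, {"offset": [0, 0, 0], "roll": 0.06, "hand": 0}])

```text
clock: 11.67
tool_pos: [0.5543, -0.1999, 0.1498]
orientation: [-180.0, -0.1, -39.9]
force: [0.3, -0.4, 6.4]
opening: 0.0142
```

Call:
jog_arm(motion=[{"offset": [0, 0, 0], "roll": 0.025, "hand": 0}, {"offset": [0, 0, 0], "roll": 0.05, "hand": 0}, {"offset": [0, 0, 0], "roll": 0.06, "hand": 0}, {"offset": [0, 0, 0], "roll": 0.06, "hand": 0}])

```text
clock: 12.0
tool_pos: [0.5543, -0.1999, 0.1498]
orientation: [-180.0, -0.1, -43.3]
force: [0.2, -0.2, 5.3]
opening: 0.0139
```

Call:
jog_arm(motion=[{"offset": [0, 0, 0], "roll": 0.025, "hand": 0}, {"offset": [0, 0, 0], "roll": 0.05, "hand": 0}, {"offset": [0, 0, 0], "roll": 0.06, "hand": 0}, {"offset": [0, 0, 0], "roll": 0.06, "hand": 0}])

```text
clock: 12.33
tool_pos: [0.5543, -0.1999, 0.1498]
orientation: [-180.0, -0.1, -46.8]
force: [0.3, 0.4, 6.2]
opening: 0.0134
```

Call:
jog_arm(motion=[{"offset": [0, 0, 0], "roll": 0.025, "hand": 0}, {"offset": [0, 0, 0], "roll": 0.05, "hand": 0}, {"offset": [0, 0, 0], "roll": 0.06, "hand": 0}, {"offset": [0, 0, 0], "roll": 0.06, "hand": 0}])

```text
clock: 12.67
tool_pos: [0.5544, -0.1999, 0.1498]
orientation: [-180.0, -0.1, -50.2]
force: [0.4, -0.3, 5.8]
opening: 0.0135
```

Call:
jog_arm(motion=[{"offset": [0, 0, 0], "roll": 0.025, "hand": 0}, {"offset": [0, 0, 0], "roll": 0.05, "hand": 0}, {"offset": [0, 0, 0], "roll": 0.06, "hand": 0}, {"offset": [0, 0, 0], "roll": 0.06, "hand": 0}])

```text
clock: 13.0
tool_pos: [0.5543, -0.1999, 0.1498]
orientation: [-180.0, -0.1, -53.7]
force: [0.1, -0.1, 5.7]
opening: 0.0138
```

Call:
jog_arm(motion=[{"offset": [0, 0, 0], "roll": 0.025, "hand": 0}, {"offset": [0, 0, 0], "roll": 0.05, "hand": 0}, {"offset": [0, 0, 0], "roll": 0.06, "hand": 0}, {"offset": [0, 0, 0], "roll": 0.06, "hand": 0}])

```text
clock: 13.33
tool_pos: [0.5543, -0.1999, 0.1498]
orientation: [-180.0, -0.1, -57.1]
force: [-0.1, -0.0, 4.7]
opening: 0.0137
```

Call:
jog_arm(motion=[{"offset": [0, 0, 0], "roll": 0.025, "hand": 0}, {"offset": [0, 0, 0], "roll": 0.05, "hand": 0}, {"offset": [0, 0, 0], "roll": 0.06, "hand": 0}, {"offset": [0, 0, 0], "roll": 0.06, "hand": 0}])

```text
clock: 13.67
tool_pos: [0.5546, -0.1997, 0.1497]
orientation: [-179.9, -0.1, -60.5]
force: [1.0, 1.7, 5.8]
opening: 0.0139
```

Call:
jog_arm(motion=[{"offset": [0, 0, 0], "roll": 0.02, "hand": 0}, {"offset": [0, 0, 0], "roll": 0.03, "hand": 0}, {"offset": [0, 0, 0], "roll": 0.03, "hand": 0}])

```text
clock: 13.92
tool_pos: [0.5545, -0.1996, 0.1495]
orientation: [-179.9, -0.0, -62.3]
force: [1.5, 1.8, 5.8]
opening: 0.0137
```

```bash
python3 st.py
```

```text
13.92 [ 0.55453 -0.19962  0.14948] [-1.7992e+02 -4.0000e-02 -6.2270e+01] [1.5 1.8 5.8] [ 0.57 -0.85  0.08]
```

Call:
jog_arm(motion=[{"offset": [0, 0, 0], "roll": 0.02, "hand": 0}, {"offset": [0, 0, 0], "roll": 0.02, "hand": 0}, {"offset": [0, 0, 0], "roll": 0.02, "hand": 0}])

```text
clock: 14.17
tool_pos: [0.5533, -0.1999, 0.1488]
orientation: [180.0, 0.0, -63.4]
force: [1.9, -1.3, 2.2]
opening: 0.0139
```

```bash
python3 st.py
```

```text
14.17 [ 0.55333 -0.19987  0.14879] [ 1.7995e+02  3.0000e-02 -6.3450e+01] [ 1.9 -1.3  2.2] [ 0.19 -0.22 -0.34]
```

Call:
jog_arm(motion=[{"offset": [0, 0, 0.4], "roll": 0, "hand": 0}, {"offset": [0, 0, 0.8], "roll": 0, "hand": 0}, {"offset": [0, 0, 0.8], "roll": 0, "hand": 0}])

```text
clock: 14.42
tool_pos: [0.5535, -0.1999, 0.1486]
orientation: [180.0, 0.0, -63.4]
force: [-0.1, -0.2, 6.6]
opening: 0.0137
```

```bash
python3 st.py
```

```text
14.42 [ 0.55352 -0.19989  0.14855] [ 1.7998e+02  1.0000e-02 -6.3420e+01] [-0.1 -0.2  6.6] [ 0.27  0.2  -0.26]
```

Call:
jog_arm(motion=[{"offset": [0, 0, 0], "roll": 0.015, "hand": 0}, {"offset": [0, 0, 0], "roll": 0.015, "hand": 0}, {"offset": [0, 0, 0], "roll": 0.015, "hand": 0}])

```text
clock: 14.67
tool_pos: [0.5535, -0.1999, 0.1483]
orientation: [180.0, 0.0, -64.3]
force: [0.4, -0.6, 3.0]
opening: 0.0138
```

```bash
python3 st.py
```

```text
14.67 [ 0.55348 -0.19988  0.14827] [ 1.7997e+02  1.0000e-02 -6.4260e+01] [ 0.4 -0.6  3. ] [ 0.04  0.25 -0.18]
```

Call:
jog_arm(motion=[{"offset": [0, 0, 0], "roll": 0.017, "hand": 0}, {"offset": [0, 0, 0], "roll": 0.017, "hand": 0}, {"offset": [0, 0, 0.5], "roll": 0.017, "hand": 0}, {"offset": [0, 0, 1], "roll": 0.017, "hand": 0}, {"offset": [0, 0, 1], "roll": 0.017, "hand": 0}])

```text
clock: 15.08
tool_pos: [0.5536, -0.1998, 0.1473]
orientation: [180.0, 0.0, -65.2]
force: [-0.2, 0.5, 3.4]
opening: 0.0139
```

```bash
python3 st.py
```

```text
15.08 [ 0.55361 -0.19978  0.14733] [ 1.7998e+02  1.0000e-02 -6.5250e+01] [-0.2  0.5  3.4] [ 0.12  0.45 -0.33]
```

Call:
jog_arm(motion=[{"offset": [0, 0, 0], "roll": 0.017, "hand": 0}, {"offset": [0, 0, 0], "roll": 0.017, "hand": 0}, {"offset": [0, 0, 0.5], "roll": 0.017, "hand": 0}, {"offset": [0, 0, 1], "roll": 0.017, "hand": 0}, {"offset": [0, 0, 1], "roll": 0.017, "hand": 0}])

```text
clock: 15.5
tool_pos: [0.5536, -0.1997, 0.146]
orientation: [180.0, 0.0, -66.2]
force: [0.1, -0.8, -1.3]
opening: 0.0138
```

```bash
python3 st.py
```

```text
15.5 [ 0.55356 -0.1997   0.14596] [ 1.7997e+02  2.0000e-02 -6.6230e+01] [ 0.1 -0.8 -1.3] [-0.02  0.11 -0.23]
```

Call:
jog_arm(motion=[{"offset": [0, 0, 0.7], "roll": 0, "hand": 0}, {"offset": [0, 0, 1.4], "roll": 0, "hand": 0}, {"offset": [0, 0, 2], "roll": 0, "hand": 0}, {"offset": [0, 0, 2], "roll": 0, "hand": 0}])

```text
clock: 15.83
tool_pos: [0.5536, -0.1998, 0.1441]
orientation: [180.0, 0.0, -66.2]
force: [-0.5, 0.5, -1.8]
opening: 0.0134
```

```bash
python3 st.py
```

```text
15.83 [ 0.55362 -0.19981  0.14414] [ 1.7998e+02  1.0000e-02 -6.6230e+01] [-0.5  0.5 -1.8] [-0.17  0.27 -0.26]
```

Call:
jog_arm(motion=[{"offset": [0, 0, 0.5], "roll": 0.008, "hand": 0}, {"offset": [0, 0, 1], "roll": 0.008, "hand": 0}, {"offset": [0, 0, 1.3], "roll": 0.008, "hand": 0}, {"offset": [0, 0, 1.3], "roll": 0.008, "hand": 0}])

```text
clock: 16.17
tool_pos: [0.5537, -0.1997, 0.143]
orientation: [180.0, 0.0, -66.7]
force: [-1.2, 0.1, -2.2]
opening: 0.0139
```

```bash
python3 st.py
```

```text
16.17 [ 0.55366 -0.19973  0.14297] [ 1.7998e+02  1.0000e-02 -6.6670e+01] [-1.2  0.1 -2.2] [-0.03  0.53 -0.1 ]
```

Call:
jog_arm(motion=[{"offset": [0, 0, 0.3], "roll": 0, "hand": 0}, {"offset": [0, 0, 0.6], "roll": 0, "hand": 0}, {"offset": [0, 0, 0.6], "roll": 0, "hand": 0}])

```text
clock: 16.42
tool_pos: [0.5538, -0.1998, 0.1429]
orientation: [-180.0, -0.0, -66.7]
force: [-2.9, 1.8, 4.4]
opening: 0.014
```

```bash
python3 st.py
```

```text
16.42 [ 0.55377 -0.19975  0.14291] [-1.7999e+02 -1.0000e-02 -6.6670e+01] [-2.9  1.8  4.4] [ 0.42  1.27 -0.12]
```

Seated 7 mm below the ledge (TCP z 0.1499 to 0.1429). Easing off the pressure, opening and withdrawing upward.

Call:
jog_arm(motion=[{"offset": [0, 0, -0.5], "roll": 0, "hand": 0}, {"offset": [0, 0, -0.5], "roll": 0, "hand": 0}, {"offset": [0, 0, -0.5], "roll": 0, "hand": 16}, {"offset": [0, 0, -0.5], "roll": 0, "hand": 20}, {"offset": [0, 0, -0.5], "roll": 0, "hand": 28}, {"offset": [0, 0, -0.5], "roll": 0, "hand": 40}, {"offset": [0, 0, -0.5], "roll": 0, "hand": 40}, {"offset": [0, 0, -0.5], "roll": 0, "hand": 40}])

```text
clock: 17.08
tool_pos: [0.5539, -0.1998, 0.1429]
orientation: [-180.0, -0.0, -66.7]
force: [-0.0, 0.2, -0.4]
opening: 0.0379
```

Call:
jog_arm(motion=[{"offset": [0, 0, -5], "roll": 0, "hand": 40}, {"offset": [0, 0, -15], "roll": 0, "hand": 40}, {"offset": [0, 0, -30], "roll": 0, "hand": 40}, {"offset": [0, 0, -50], "roll": 0, "hand": 40}, {"offset": [0, 0, -75], "roll": 0, "hand": 40}, {"offset": [0, 0, -100], "roll": 0, "hand": 40}, {"offset": [0, 0, -120], "roll": 0, "hand": 40}, {"offset": [0, 0, -120], "roll": 0, "hand": 40}, {"offset": [0, 0, -120], "roll": 0, "hand": 40}])

```text
clock: 17.83
tool_pos: [0.5545, -0.1999, 0.2653]
orientation: [-179.8, -0.1, -66.7]
force: [-0.5, -0.0, -0.3]
opening: 0.0397
```

```bash
python3 st.py; python3 - <<'E'
from m import *
w=snap('wrist');s=snap('scene')
save('end.png',np.hstack([cv2.resize(w['img'][60:260,150:370],(440,400)),cv2.resize(s['img'][90:240,160:290],(347,400))]))
for A,c,m in comps(orange(w),100):
    P=np.array([plane(w,u,v,.158,True)[:2] for v,u in np.argwhere(m)])
    (x,y),wh,a=cv2.minAreaRect((P*1000).astype(np.float32))
    if np.hypot(x-553,y+200)<30: print(A,x,y,wh,a)
E
```

```text
17.83 [ 0.55447 -0.19986  0.26533] [-1.798e+02 -1.000e-01 -6.668e+01] [-0.5 -0.  -0.3] [0.02 0.24 0.03]
876 554.1201171875 -200.69137573242188 (13.737287521362305, 56.05805969238281) 23.391529083251953
```

View pics/end.png

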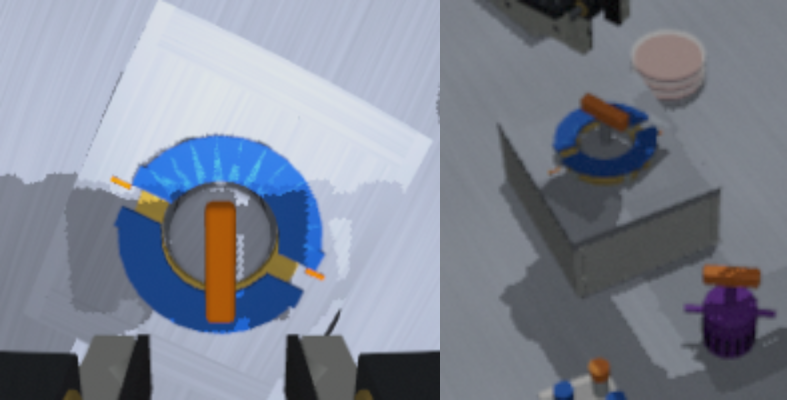

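The picture shows the basket in the collar, its bar at (220,262) centred on the ring and level, about 64° clockwise of the gaps. The gripper is clear of it.

```bash
python3 -c "
from plant import order; print(order.close_job())"
```

```text
the job is handed in; nothing more can be done
None
```

The steel basket is hanging locked in the blue collar, released and upright, and I handed the job in at about 18 s.

- **How it went:** I picked the basket up by its crossbar and lowered it with its pins through the entry gaps. The pins touched the ledge at TCP z ≈ 0.150. I then turned it clockwise with about 4–9 N of downward press. The pins started to sink at about 58–60° and went down 7 mm, to TCP z 0.1429, by about 64°.
- **Last checks:** After I let go and backed off, the wrist camera put the bar at (0.554, -0.201), about 1 mm from the collar's axis. Its apparent size was 56 × 14 mm, which fits the locked height. Tool force was near zero after release.
- **Catch on the way in:** One pin caught a notch edge first, with up to about 1 N·m of tilting moment. It cleared with small turns, and no force reading went above about 7 N.
- **Not checked:** I did not twist the basket against the notch wall to test the lock; that rests on the 7 mm drop. I also did not re-measure the bystanders, but the arm's path never came near them.

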